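Index the camera arm to the next plate

TASK

The camera arm of the plate-imaging station is pinned over the middle nest. Hook a fingertip under the red pull ring to lift the spring index pin, swing the arm exactly one hole sideways so that the camera stands over the black plate, and let the pin drop fully home in that hole. Be gentle with the mechanism, do not swing the wrong way or past the hole, do not pick up or shift any plate or other labware, and finish clear of everything.

Things in the scene. Friction and masses are not known exactly. Their poses are not given: they have to be found in the camera images.
- station: Fixed grey base plate. Origin on the arm's upright pivot axis, at deck level; x runs from the pivot (robot's side) to the middle nest, y towards the left nest, z up. Pivot post with arm hub (64 mm across, top 135 mm above the deck). Three plate nests, centres 280 mm from the pivot at -22, 0 and 22 degrees: under the camera when the pin is in those holes.
- index_plate (a point): Middle hole, on the top face, of the level fan-shaped aluminium index plate (105 to 155 mm from the pivot axis, top 100 mm above the deck). Five 12 mm holes on a circle of 130 mm radius about the pivot, 22 degrees (0.384 rad) apart, at -44, -22, 0, 22 and 44 degrees from the station's x axis.
- swing_arm (a joint): Angle of the blue camera arm about the pivot (rad): 0 over the middle nest, positive to the left seen from the robot (counter-clockwise from above); holes at -0.768, -0.384, 0, 0.384, 0.768. Starts pinned at 0 (play about 0.007). With the pin up it turns with light friction (about 2 N at the ring) and stays where left. A bar 30 mm wide, top 122 mm above the deck.
- index_pin (a joint): Height of the upright spring pin above fully home (m): 0 home, 0.016 upper stop. 10 mm thick, round nose, 9 mm deep in its hole; from 0.010 up it is clear and the arm is free. Let down between holes it rides on the index plate at about 0.009 and springs home when it comes over a hole. The spring pulls down with about 5 N at home, 9 N at the top.
- ring_centre (a point): Centre of the red pull ring, fixed upright on the pin 130 mm from the pivot axis; 183 mm above the deck with the pin home, rises with it. 6 mm round bar, 48 mm across inside, 60 mm outside; does not turn on the pin. x: axis of its opening, level, outwards along the arm; y level in the ring's plane; z up. Free space for a tilted gripper on the pivot side and above.
- lens (a point): Centre of the underside of the camera's white ring light (86 mm across), 280 mm from the pivot axis near the outer end of the arm, 78 mm above the deck. The black camera body on the arm there reaches 186 mm above the deck.
- black_plate_centre (a point): Centre of the black 24-well plate (128 x 86 x 14 mm), which lies loose in the left or the right nest, its long side along the station's x axis. The camera must end over it.
- white_plate_centre (a point): Centre of the white 24-well plate of the same size, in the nest opposite the black one. Leave it alone.
- blue_plate_centre (a point): Centre of the blue 24-well plate of the same size in the middle nest. Leave it alone.
- trough_centre (a point): Centre of a white two-lane reagent trough (128 x 86 x 40 mm) beside the station's post. Leave it alone.
- tube_rack_centre (a point): Centre of an orange tube rack with capped tubes (120 x 80 x 44 mm) beside the station's post. Leave it alone.
- tip_box_centre (a point): Centre of a blue pipette-tip box (122 x 84 x 61 mm) on the deck left of the nests. Leave it alone.
- bottle_centre (a point): Centre of an amber bottle (64 mm wide, 130 mm tall) on the deck right of the nests. Leave it alone.
Not all that is in view belongs to the job. What is shaped like the part that bears black_plate_centre but pink or yellow is not meant.

How it is judged (in metres and radians):
On the way, in this order (a step that is already met when the one before it is completed fails the run):
1. the pin is lifted clear of its hole while the arm still stands over the middle nest (value of joint index_pin above 0.0092 m and value of joint swing_arm between -0.1 and 0.1 rad), for 0.05 s.
2. the pin is fully home in the next hole, with the camera over the black plate (horizontal distance between lens and black_plate_centre below 0.008 m and value of joint index_pin below 0.002 m), for 0.2 s.
At the end, for the whole second after the job is handed in: The index pin is home (within 2 mm) in the hole next to the starting one, the camera stands still over the centre of the black plate (within 8 mm), and every plate and piece of labware is within 12 mm of where it was (all of step 2 and velocity of joint swing_arm between -0.03 and 0.03 rad/s and distance of each of black_plate_centre, white_plate_centre, blue_plate_centre, trough_centre, tube_rack_centre, tip_box_centre, bottle_centre from where it was at the start of the episode below 0.012 m); the robot touches nothing.
It fails at once if the arm is swung the wrong way, more than half a hole away from the black plate (horizontal distance between lens and black_plate_centre above 0.16 m).
It fails at once if the arm is swung more than half a hole past the black plate (value of joint swing_arm above 0.58 rad or value of joint swing_arm below -0.58 rad).
It fails at once if a plate or another piece of labware is picked up or shifted by more than 12 mm (distance of any of black_plate_centre, white_plate_centre, blue_plate_centre, trough_centre, tube_rack_centre, tip_box_centre, bottle_centre from where it was at the start of the episode above 0.012 m).
It fails at once if the fingers press on or grip anything harder than 40 N (contact force between the fingers and anything else above 40 N).
It also fails if it takes over 50 s, if anything falls off the work surface, if the arm or the gripper's body presses on something with over 40 N, if the wrist force passes 120 N, or if a joint passes its speed limit or range.

ROBOT

A 6-joint arm with a two-finger parallel gripper is mounted at the origin on the work surface. World frame = base frame: x ahead of the robot, y to its left, z up, the work surface at z = 0. Lengths are in mm, angles in rad, forces in N, time in s.
With the tool pointing down it reaches from about 350 to 975 mm from the base axis. Payload 7.1 kg.
Tool frame: the origin (TCP) lies on the front face of the gripper's body, between the roots of the fingers; the fingertips stand 80 mm ahead of it and the grasp point (between the pads) lies 61 mm ahead of it (env.tips_ahead is the distance from the TCP to the fingertips, in mm); z points along the fingers, y is the line along which they close (so a half turn about z gives the same grasp; the last joint's range is limited). The gripper opens to 88 mm and grips with 3 to 60 N. Pads are 20 mm wide; open, the fingers measure 115 mm over their backs; the gripper's body (75 mm by 178 mm) begins 61 mm behind the grasp point.
Start: joints at [-1.248, 0.423, 1.63, -0, 1.089, -0.019], TCP at [209.507, -588.823, 302.675] pointing down, gripper open.
Joint ranges: [-3, 3], [-0.9, 2.11], [0.09, 2.58], [-1.31, 4.45], [0.11, 2.69], [-2.54, 2.54]. Speed limits (rad/s): [2.39, 2.39, 3.01, 3.14, 3.14, 3.14].

INTERFACE

Orientations are given as a unit quaternion [x, y, z, w].
In Python, from station import env, set_gripper, viewer, workorder gives the robot as it stands. Calls block until the motion is done:
- env.reach(position, orientation): joint-space move of the TCP to a pose.
- env.move_l(position, rot=None, rate=150, f_stop=None): straight line of the TCP; rot=None keeps the orientation; rate is the mean speed in mm/s. With f_stop (N) it stops when the force on the tool has changed by that much, and returns True; else False.
- env.move_joints(angles): joint-space move.
- set_gripper(opening): finger opening in mm; the grip force is fixed at half the most; returns when the fingers have stopped.
- env.hold(seconds).
- env.ik(position, orientation): joint angles nearest the present ones, or None.
- env.read_state(): the state.
- viewer.camera(name): name is "side" or "top"; returns the picture (400x640x3 uint8, blue, green, red); there is no depth.
- viewer.camera_params(name): a dict with "fx", "fy", "cx", "cy" (pixels), "dist" ([k1, k2, p1, p2, k3] as OpenCV has them; the pictures are not rectified), "pose" (4x4, takes a point from camera to world coordinates). Camera axes: x right, y up, looking along -z (the intrinsics and any distortion apply to the point x, -y, -z); pixel columns grow to the right and rows downward; lengths in mm; the calibration is good to about 2 mm. A picture is of the moment at which its call begins. camera_params takes no time and is no camera call.
A pose or a line that the arm cannot do raises env.IKError and nothing moves.
- workorder.sign_off(): hands the job in; it is judged then, once.
The state is a dict: "time_s": time; "qpos": joint angles; "dq": joint speeds; "tau": joint torques, N m; "tool_pos": TCP position; "orientation": TCP orientation; "force": force on the tool from outside, world axes, zero at the start; "wrist_torque": the same for the moment, N m; "width": finger opening in mm; "grip_force": force on a finger pad.
Only numpy, scipy, OpenCV 4.12 (cv2) and the standard library are available. Lean on these libraries where they do the work, as an engineer would, in place of code of your own. Each camera call takes 0.05 s, during which the arm holds its last target. There are 200 camera calls.

## Working session

There is one attempt and no reset: what is moved stays moved. The work goes in short steps, each a Python script; the robot and the scene stay as the last script left them, time stands still between calls to the robot, and variables do not carry over. Pictures are saved under pics/ and viewed, at most 10 in all, crops included, and the job is handed in when it is done.

```bash
mkdir -p pics; ls
python3 - <<'E'
from station import env,set_gripper,viewer,workorder
import cv2,numpy as np
for n in("side","top"):
    cv2.imwrite(f"pics/{n}0.png",viewer.camera(n)); p=viewer.camera_params(n)
    print(n,{k:np.round(v,3).tolist() for k,v in p.items()})
print(env.read_state())
E
```

```text
pics
side {'fx': 488.147, 'fy': 488.147, 'cx': 321.228, 'cy': 192.797, 'dist': [-0.032, 0.0, 0.0, 0.0, 0.0], 'pose': [[-0.836, 0.431, -0.339, 84.393], [-0.549, -0.649, 0.527, 725.247], [0.007, 0.626, 0.779, 1144.043], [0.0, 0.0, 0.0, 1.0]]}
top {'fx': 494.083, 'fy': 494.083, 'cx': 316.089, 'cy': 198.359, 'dist': [-0.111, 0.0, 0.0, 0.0, 0.0], 'pose': [[0.019, 0.991, -0.13, 395.415], [-1.0, 0.019, 0.004, 29.62], [0.006, 0.13, 0.992, 1371.576], [0.0, 0.0, 0.0, 1.0]]}
{'time_s': 0.1, 'qpos': array([-1.24800807e+00,  4.23781802e-01,  1.63060462e+00,  1.67580293e-05,
        1.08862579e+00, -1.90352026e-02]), 'dq': array([ 1.00145595e-03, -3.23072442e-04, -3.02276958e-03, -6.84133789e-05,
       -1.18168094e-03, -6.61853667e-04]), 'tau': array([-7.68972277e-04, -5.45616031e+01, -2.74323946e+01,  6.43962482e-02,
        1.88099546e-02, -4.90864556e-05]), 'tool_pos': array([ 209.38423599, -588.46157536,  301.97202892]), 'orientation': array([ 9.85430522e-01,  1.70076989e-01, -1.00049005e-04, -7.02729614e-04]), 'force': array([ 0.55423382, -0.39888521, -0.53177595]), 'wrist_torque': array([ 0.03773568,  0.00701486, -0.04516305]), 'grip_force': 0.0, 'width': 88.09298240057271}
```

View pics/side0.png

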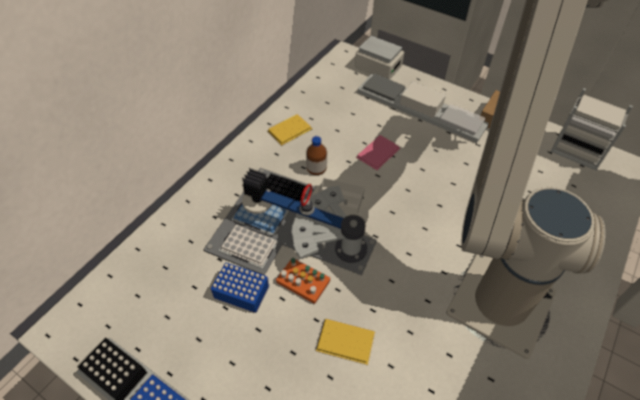

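View pics/top0.png

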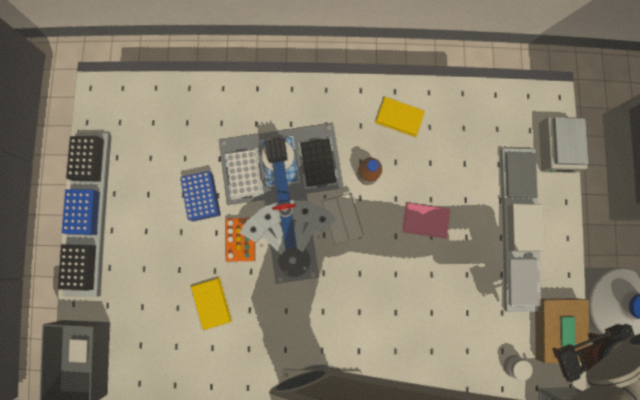

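The side view shows the hub at about (352,228), the red ring at (307,195), the black plate at (285,187) and the white plate at (250,245). The top view shows the hub at (293,262), the ring at (285,207), the black plate at (318,163) and the white plate at (243,175). So the black plate is in the right nest and the target angle is -0.384.

```bash
cat > h.py <<'E'
from station import env,set_gripper,viewer,workorder
import cv2,numpy as np
def ray(n,uv):
    p=viewer.camera_params(n);K=np.array([[p['fx'],0,p['cx']],[0,p['fy'],p['cy']],[0,0,1]])
    u=cv2.undistortPoints(np.array(uv,float).reshape(-1,1,2),K,np.array(p['dist']))[:,0]
    P=np.array(p['pose']);d=np.c_[u[:,0],-u[:,1],-np.ones(len(u))]@P[:3,:3].T
    return P[:3,3],d/np.linalg.norm(d,axis=1)[:,None]
def onz(n,uv,z):
    o,d=ray(n,uv);return o+d*((z-o[2])/d[:,2])[:,None]
def tri(a,b):
    o1,d1=ray("side",a);o2,d2=ray("top",b);d1=d1[0];d2=d2[0]
    t=np.linalg.lstsq(np.c_[d1,-d2],o2-o1,rcond=None)[0]
    x,y=o1+t[0]*d1,o2+t[1]*d2
    return (x+y)/2,np.linalg.norm(x-y)
def blobs(mask,roi,mn=10):
    x0,y0,x1,y1=roi;m=np.zeros_like(mask);m[y0:y1,x0:x1]=mask[y0:y1,x0:x1]
    c=cv2.findContours(m,cv2.RETR_EXTERNAL,cv2.CHAIN_APPROX_NONE)[0]
    return sorted([k for k in c if cv2.contourArea(k)>=mn],key=cv2.contourArea)[::-1],m
E
python3 - <<'E'
from h import *
np.set_printoptions(precision=1,suppress=True)
S=cv2.imread("pics/side0.png");T=cv2.imread("pics/top0.png")
hs=lambda I:cv2.cvtColor(I,cv2.COLOR_BGR2HSV)
def red(I):
    h=hs(I);return (((h[...,0]<6)|(h[...,0]>172))&(h[...,1]>140)&(h[...,2]>70)).astype(np.uint8)*255
for n,I,roi in(("side",S,(290,170,325,220)),("top",T,(265,190,305,225))):
    m=blobs(red(I),roi)[1];ys,xs=np.nonzero(m);print(n,"red",xs.min(),xs.max(),ys.min(),ys.max(),xs.mean(),ys.mean(),len(xs))
# dark things
for n,I,roi in(("top hub",T,(272,240,315,285)),("side hub",S,(330,205,375,265)),("top black",T,(296,130,342,195))):
    g=I.max(2)
    for th in(60,75):
        c,_=blobs((g<th).astype(np.uint8)*255,roi,30)
        for k in c[:3]:print(n,th,cv2.contourArea(k),cv2.minAreaRect(k))
b=lambda n,I,roi,f:cv2.imwrite(f"pics/{n}.png",cv2.resize(I[roi[1]:roi[3],roi[0]:roi[2]],None,fx=f,fy=f,interpolation=cv2.INTER_CUBIC))
a=cv2.resize(T[115:290,210:350],None,fx=4,fy=4,interpolation=cv2.INTER_CUBIC)[:600]
cv2.imwrite("pics/tc.png",T[115:265,210:350].repeat(1,0)) 
A=cv2.resize(T[120:290,215:350],None,fx=3,fy=3,interpolation=cv2.INTER_CUBIC);B=cv2.resize(S[155:275,230:380],None,fx=2.6,fy=2.6,interpolation=cv2.INTER_CUBIC)
C=np.zeros((510,405+390,3),np.uint8);C[:510,:405]=A;C[:312,405:795]=B;cv2.imwrite("pics/crop1.png",C)
E
```

```text
side red 301 311 185 205 305.6203703703704 194.46296296296296 108
top red 273 294 204 209 283.94117647058823 206.34117647058824 85
top hub 60 86.5 ((295.3384704589844, 257.0923156738281), (23.505151748657227, 16.839513778686523), 15.255120277404785)
top hub 75 775.5 ((294.20001220703125, 259.6000061035156), (32.199378967285156, 34.882659912109375), 26.56505012512207)
side hub 60 1119.5 ((349.5, 239.0), (50.0, 39.0), 90.0)
side hub 75 1667.0 ((352.0, 238.0), (44.0, 52.0), 0.0)
top black 60 1181.0 ((317.6112365722656, 162.9083251953125), (46.084434509277344, 29.321964263916016), 81.46923065185547)
top black 75 1309.5 ((316.8564453125, 163.06434631347656), (48.259307861328125, 33.333744049072266), 84.2894058227539)
```

View pics/crop1.png

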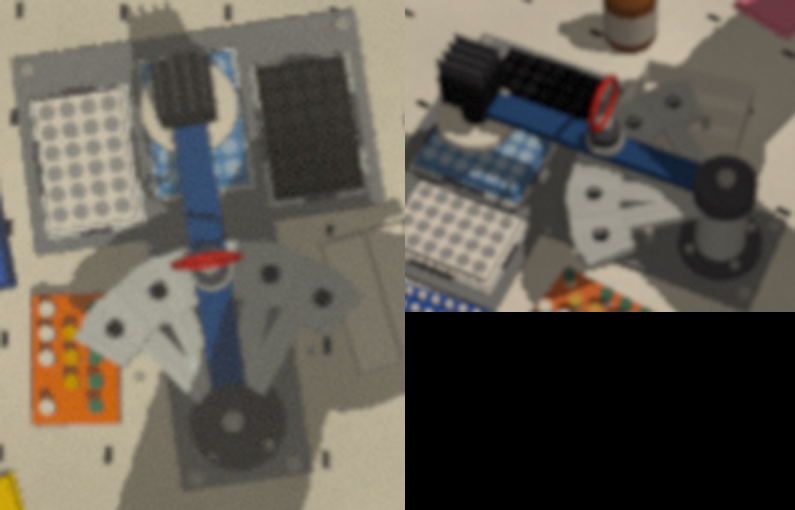

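The crop shows four free index holes: top view crop (115,328), (158,290), (270,273) and (323,298), side view crop (594,193), (600,234), (633,121) and (673,101). The ring stands upright across the arm. I'll fit the station pose to the holes at z=100 and check it against the ring, the black plate and the hub.

Run:
```python
from h import *
np.set_printoptions(precision=2,suppress=True)
S=cv2.imread("pics/side0.png");T=cv2.imread("pics/top0.png")
ang=np.radians([44,22,-22,-44]);M=130*np.c_[np.cos(ang),np.sin(ang)]
top=np.array([(115,328),(158,290),(270,273),(323,298)])/3+[215,120]
side=(np.array([(600,234),(594,193),(633,121),(673,101)])-[405,0])/2.6+[230,155]
def refine(I,p,r=4):
    g=cv2.cvtColor(I,cv2.COLOR_BGR2GRAY).astype(float)
    for _ in range(3):
        x,y=np.round(p).astype(int);w=g[y-r:y+r+1,x-r:x+r+1];w=np.clip(np.median(w)-5-w,0,None)
        Y,X=np.mgrid[y-r:y+r+1,x-r:x+r+1];p=np.array([(w*X).sum(),(w*Y).sum()])/w.sum()
    return p
R={}
for n,I,p0 in(("top",T,top),("side",S,side)):
    p=np.array([refine(I,q-0.5) for q in p0]);W=onz(n,p,100)[:,:2]
    a,b=M-M.mean(0),W-W.mean(0);H=a.T@b;yaw=np.arctan2(H[0,1]-H[1,0],H[0,0]+H[1,1])
    Q=np.array([[np.cos(yaw),-np.sin(yaw)],[np.sin(yaw),np.cos(yaw)]]);t=W.mean(0)-Q@M.mean(0)
    print(n,p.tolist(),"yaw",yaw,"pivot",t,"res",(W-(M@Q.T+t)).round(1).tolist(), "ring exp",t+Q@[130,0],"blk exp",t+Q@(280*np.array([np.cos(.384),-np.sin(.384)])))
print("ring tri",tri((306.2,195),(283.8,206.4)))
print("ring top ends yaw",[onz("top",[q],183)[0][:2] for q in((173/3+214.5,266/3+119.5),(242/3+214.5,258/3+119.5))])
print("hub top",tri(((726-405)/2.6+229.5,178/2.6+154.5),(233/3+214.5,422/3+119.5)),onz("top",[(232/3+214.5,421/3+119.5)],135))
for z in(15,25): print("black",z,onz("top",[(317.2,163)],z))
```

```text
top [[252.79825109306682, 229.0899437851343], [267.34010152284264, 216.46446700507613], [304.6115007012623, 210.83169705469845], [322.04573547589615, 218.85537700865265]] yaw 0.16766232994360103 pivot [401.73  81.73] res [[0.0, 0.0], [-0.1, -0.0], [0.2, -0.0], [-0.1, 0.0]] ring exp [529.9  103.43] blk exp [675.2   21.63]
side [[304.89195583596216, 245.07807570977917], [302.1369426751592, 229.1138535031847], [317.4139784946237, 202.09408602150538], [332.778125, 194.175]] yaw 0.16523134834034373 pivot [402.93  80.09] res [[0.0, -0.3], [0.1, -0.0], [-0.0, 0.5], [-0.1, -0.1]] ring exp [531.16 101.48] blk exp [676.26  19.32]
ring tri (array([530.04, 102.88, 183.44]), np.float64(0.31025709224363357))
ring top ends yaw [array([525.09, 130.9 ]), array([532.68,  75.37])]
hub top (array([401.86,  81.7 , 136.88]), np.float64(1.499515194312868)) [[402.    82.31 135.  ]]
black 15 [[672.89  23.15  15.  ]]
black 25 [[670.85  23.2   25.  ]]
```

Everything agrees: the ring triangulates to z=183.4, the hub top to about 136, and both views give the same pivot to within 2 mm. The plan is to put the nearly closed fingers through the ring from the pivot side, tilted, and swing by -0.384. First I'll check which tilts are reachable.

```bash
cat >> h.py <<'E'
from scipy.spatial.transform import Rotation as Ro
PIV=np.array([402.3,80.9,0]);YAW=.1665
def pose(tilt,ang,dz,thru,sgn=-1):
    """finger axis crosses ring plane at ring centre(home)+dz; tips 'thru' mm beyond ring plane along the finger"""
    Rz=Ro.from_euler('z',YAW+ang).as_matrix();c,s=np.cos(tilt),np.sin(tilt)
    z=np.array([c,0,-s]);y=np.array([0,sgn,0.]);x=np.cross(y,z)
    R=Rz@np.c_[x,y,z]
    p=PIV+Rz@(np.array([130,0,183+dz])-z*(env.tips_ahead-thru))
    return p,Ro.from_matrix(R).as_quat()
E
python3 - <<'E'
from h import *
np.set_printoptions(precision=2,suppress=True)
print(env.tips_ahead)
for t in(20,30,40,50):
  for s in(-1,1):
    print(t,s,[None if (q:=env.ik(*pose(np.radians(t),*a,s))) is None else q for a in((0,90,-60),(0,0,-60),(0,20,16),(-.384,20,16),(-.384,0,-60))])
E
```

```text
80.0
20 -1 [None, None, array([ 0.17,  0.55,  2.49,  3.15,  1.12, -1.57]), array([ 0.37,  0.54,  2.46,  3.76,  1.1 , -1.66]), array([ 0.54,  0.53,  2.57,  3.91,  1.19, -1.6 ])]
20 1 [None, None, array([0.17, 0.55, 2.49, 3.15, 1.12, 1.57]), array([0.37, 0.54, 2.46, 3.76, 1.1 , 1.48]), array([0.54, 0.53, 2.57, 3.91, 1.19, 1.54])]
30 -1 [array([ 0.17, -0.07,  2.5 ,  3.16,  0.33, -1.58]), array([ 0.17,  0.28,  2.57,  3.15,  0.75, -1.57]), array([ 0.17,  0.38,  2.45,  3.15,  0.73, -1.57]), array([ 0.33,  0.39,  2.42,  3.84,  0.77, -1.82]), array([ 0.46,  0.29,  2.51,  4.  ,  0.81, -1.86])]
30 1 [array([ 0.17, -0.07,  2.5 ,  3.16,  0.33,  1.56]), array([0.17, 0.28, 2.57, 3.15, 0.75, 1.57]), array([0.17, 0.38, 2.45, 3.15, 0.73, 1.57]), array([0.33, 0.39, 2.42, 3.84, 0.77, 1.32]), array([0.46, 0.29, 2.51, 4.  , 0.81, 1.28])]
40 -1 [None, array([ 0.17,  0.11,  2.46,  3.15,  0.31, -1.58]), array([ 0.17,  0.27,  2.37,  3.15,  0.37, -1.58]), array([ 0.28,  0.28,  2.35,  4.07,  0.48, -2.1 ]), array([ 0.38,  0.14,  2.43,  4.31,  0.49, -2.28])]
40 1 [None, array([0.17, 0.11, 2.46, 3.15, 0.31, 1.56]), array([0.17, 0.27, 2.37, 3.15, 0.37, 1.57]), array([0.28, 0.28, 2.35, 4.07, 0.48, 1.04]), array([0.38, 0.14, 2.43, 4.31, 0.49, 0.86])]
50 -1 [array([ 0.17, -0.13,  2.24, -0.01,  0.34,  1.58]), None, None, None, None]
50 1 [array([ 0.17, -0.13,  2.24, -0.01,  0.34, -1.56]), None, None, None, array([ 0.3 ,  0.07,  2.32, -1.23,  0.34,  0.05])]
```

Tilt 30° works with s=+1. I'll turn the wrist over off to the side, swing in high, lower to the entry pose and look.

Run:
```python
from h import *
np.set_printoptions(precision=2,suppress=True)
t=np.radians(30)
q=np.array(env.ik(*pose(t,0,80,-40,1)));print(q)
set_gripper(2)
env.move_joints([-1.248,q[1],q[2],0,q[4],0]);print(env.read_state()['tool_pos'])
env.move_joints([-1.248,q[1],q[2],q[3],q[4],q[5]])
env.move_joints(q)
env.move_l(*pose(t,0,0,-25,1),rate=150)
s=env.read_state();print(s['time_s'],s['tool_pos'],pose(t,0,0,-25,1)[0],s['width'],s['force'],s['qpos'])
S=viewer.camera("side");T=viewer.camera("top")
A=cv2.resize(T[130:280,230:350],None,fx=3.3,fy=3.3,interpolation=cv2.INTER_CUBIC);B=cv2.resize(S[140:270,250:380],None,fx=3,fy=3,interpolation=cv2.INTER_CUBIC)
C=np.zeros((500,A.shape[1]+B.shape[1],3),np.uint8);C[:A.shape[0],:A.shape[1]]=A;C[:B.shape[0],A.shape[1]:]=B;cv2.imwrite("pics/crop2.png",C);print(C.shape)
```

```text
[0.17 0.03 2.49 3.15 0.42 1.56]
[ 102.59 -269.18  214.05]
8.4 [440.93  87.14 235.62] [440.83  87.37 235.5 ] 1.8317015683693243 [-0.16  0.17 -0.36] [0.17 0.36 2.52 3.15 0.78 1.57]
(500, 786, 3)
```

View pics/crop2.png

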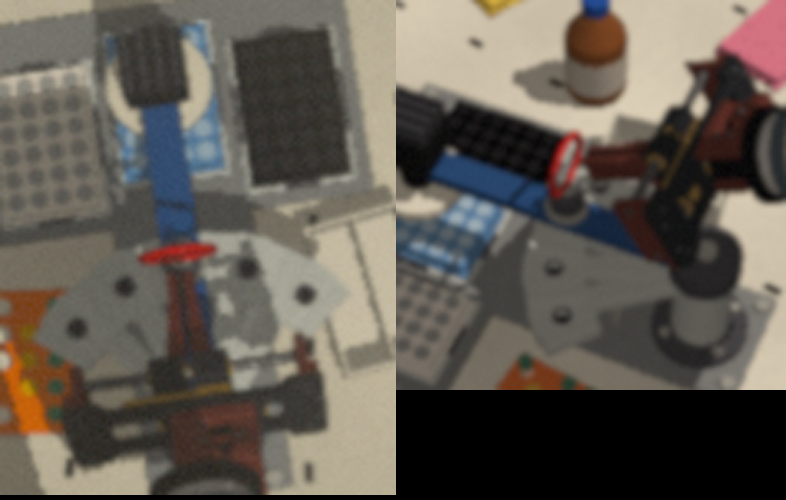

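The fingers (dark red, tip near top view crop (186,265)) point at the ring opening (centre near (178,252)). In the side view the tips sit just behind the ring at ring height. I'll insert with a force stop, then lift to contact.

Run:
```python
from h import *
np.set_printoptions(precision=2,suppress=True)
t=np.radians(30)
def st(m):
    s=env.read_state();print(m,round(s['time_s'],1),s['tool_pos'],s['force'],s['wrist_torque']);return s
f=env.move_l(pose(t,0,0,16,1)[0],rate=40,f_stop=5);st(f"insert stopped={f}")
if not f:
    p=pose(t,0,0,16,1)[0]
    f=env.move_l(p+[0,0,15],rate=10,f_stop=3);s=st(f"contact={f}");print("rise",s['tool_pos'][2]-p[2])
```

```text
insert stopped=False 9.7 [475.64  93.23 215.01] [-0.24 -1.12  0.71] [-0.05  0.27  0.02]
contact=True 10.6 [475.45  93.17 223.63] [-0.06 -0.12 -0.06] [-0.04  0.3  -0.07]
rise 8.629430258559665
```

No touch on the way in, and contact came 8.6 mm up against 8.3 mm predicted. Now I'll lift 13 mm.

Run:
```python
from h import *
np.set_printoptions(precision=2,suppress=True)
t=np.radians(30)
f=env.move_l(pose(t,0,21.6,16,1)[0],rate=12,f_stop=20);env.hold(.2)
s=env.read_state();print(f,s['time_s'],s['tool_pos'],pose(t,0,21.6,16,1)[0],s['force'],s['wrist_torque'])
S=viewer.camera("side");T=viewer.camera("top")
A=cv2.resize(T[130:280,230:350],None,fx=3.3,fy=3.3,interpolation=cv2.INTER_CUBIC);B=cv2.resize(S[140:270,250:380],None,fx=3,fy=3,interpolation=cv2.INTER_CUBIC)
C=np.zeros((500,A.shape[1]+B.shape[1],3),np.uint8);C[:A.shape[0],:A.shape[1]]=A;C[:B.shape[0],A.shape[1]:]=B;cv2.imwrite("pics/crop3.png",C)
```

```text
False 12.05 [475.51  93.2  236.31] [475.84  93.26 236.6 ] [-3.45 -1.7  -8.03] [-0.29  1.73 -0.09]
```

View pics/crop3.png

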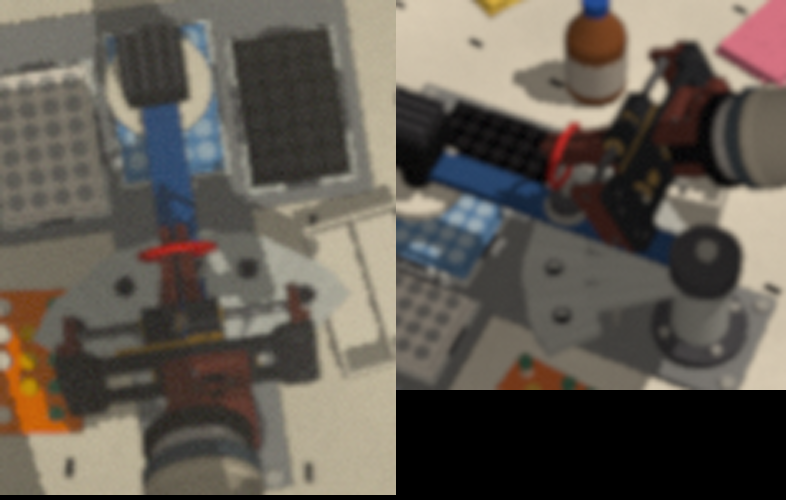

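The ring is up. The 8 N downward pull corresponds to a pin height of about 12 mm. Now I'll swing right in small chords, watching the force.

Run:
```python
from h import *
np.set_printoptions(precision=2,suppress=True)
t=np.radians(30)
for a in -.384*np.arange(1,7)/6:
    f=env.move_l(*pose(t,a,21.6,16,1),rate=20,f_stop=15);s=env.read_state()
    print(f,round(a,3),round(s['time_s'],2),s['tool_pos']-pose(t,a,21.6,16,1)[0],s['force'])
    if f:break
env.hold(.2);s=env.read_state();print(s['force'])
S=viewer.camera("side");T=viewer.camera("top")
A=cv2.resize(T[130:280,230:350],None,fx=3.3,fy=3.3,interpolation=cv2.INTER_CUBIC);B=cv2.resize(S[140:270,250:380],None,fx=3,fy=3,interpolation=cv2.INTER_CUBIC)
C=np.zeros((500,A.shape[1]+B.shape[1],3),np.uint8);C[:A.shape[0],:A.shape[1]]=A;C[:B.shape[0],A.shape[1]:]=B;cv2.imwrite("pics/crop4.png",C)
```

```text
False -0.064 12.54 [-0.27  0.11 -0.18] [-4.38 -1.47 -7.39]
False -0.128 12.93 [-0.24  0.08 -0.14] [-5.51 -1.18 -7.61]
False -0.192 13.32 [-0.2   0.05 -0.14] [-5.2  -0.32 -7.65]
False -0.256 13.72 [-0.15  0.04 -0.11] [-5.79 -0.4  -8.27]
False -0.32 14.11 [-0.13  0.03 -0.06] [-5.03 -0.92 -7.53]
False -0.384 14.5 [-0.07  0.04 -0.04] [-5.5   0.52 -8.55]
[-5.61  0.11 -7.4 ]
```

View pics/crop4.png

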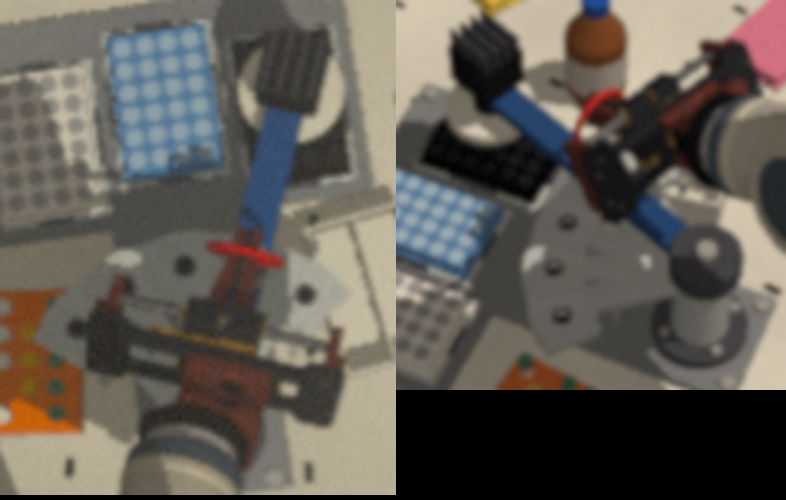

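The arm is over the black plate (ring at top view crop (245,254), camera body at (290,70)). I'll lower the finger to free the pin, then feel upward for the ring to get the pin height.

Run:
```python
from h import *
np.set_printoptions(precision=2,suppress=True)
t=np.radians(30);a=-.384
P=lambda dz,th=16:pose(t,a,dz,th,1)[0]
env.move_l(P(0),rate=15,f_stop=15);env.hold(.5)
s=env.read_state();print(s['time_s'],s['tool_pos']-P(0),s['force'])
f=env.move_l(P(20),rate=10,f_stop=3);s=env.read_state();print(f,"contact dz",s['tool_pos'][2]-P(0)[2],s['force'])
env.move_l(P(0),rate=15);env.hold(.3);print(env.read_state()['force'])
S=viewer.camera("side");T=viewer.camera("top")
A=cv2.resize(T[130:280,230:350],None,fx=3.3,fy=3.3,interpolation=cv2.INTER_CUBIC);B=cv2.resize(S[140:270,250:380],None,fx=3,fy=3,interpolation=cv2.INTER_CUBIC)
C=np.zeros((500,A.shape[1]+B.shape[1],3),np.uint8);C[:A.shape[0],:A.shape[1]]=A;C[:B.shape[0],A.shape[1]:]=B;cv2.imwrite("pics/crop5.png",C)
```

```text
16.8917 [-0.    0.   -0.01] [-0.38  0.28  0.51]
True contact dz 8.765601696640203 [-0.22 -0.49  0.32]
[-0.23 -0.47  1.21]
```

View pics/crop5.png

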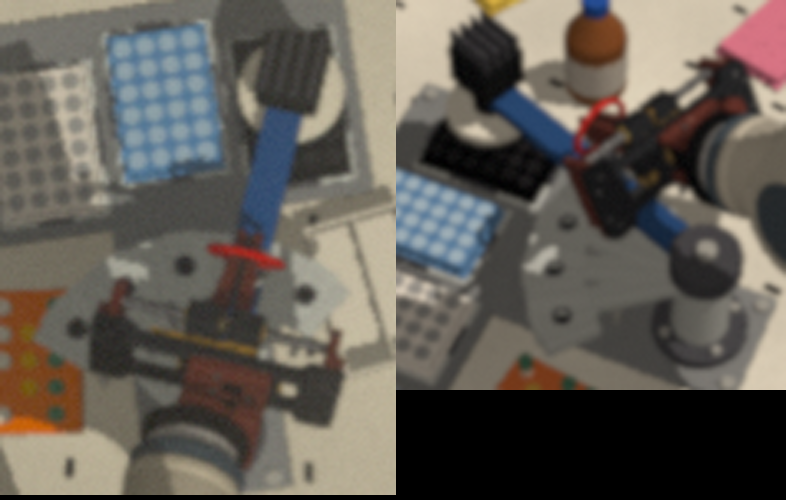

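The ring contact is at 8.8 mm, against 8.6 mm at the start, so the pin is home. The picture shows the ring lowered around the free finger. I'll withdraw straight back, then up, and verify.

Run:
```python
from h import *
np.set_printoptions(precision=2,suppress=True)
t=np.radians(30);a=-.384
f=env.move_l(pose(t,a,0,-45,1)[0],rate=40,f_stop=6);print("touch",f)
if not f:
    env.move_l(pose(t,a,75,-45,1)[0],rate=100)
    env.hold(.3);s=env.read_state();print(s['time_s'],s['force'],s['tool_pos'])
    S=viewer.camera("side");T=viewer.camera("top")
    out=[]
    for I,r in((S,(280,160,345,210)),(T,(285,190,330,220))):
        h=cv2.cvtColor(I,cv2.COLOR_BGR2HSV);m=(((h[...,0]<6)|(h[...,0]>172))&(h[...,1]>150)&(h[...,2]>90)).astype(np.uint8)*255
        c=blobs(m,r,3)[0][0];x,y,w,hh=cv2.boundingRect(c);out.append((x+(w-1)/2,y+(hh-1)/2));print(x,y,w,hh)
    print("ring",tri(*out),"expected",PIV+Ro.from_euler('z',YAW+a).apply([130,0,183]))
    A=cv2.resize(T[130:280,230:350],None,fx=3.3,fy=3.3,interpolation=cv2.INTER_CUBIC);B=cv2.resize(S[140:270,250:380],None,fx=3,fy=3,interpolation=cv2.INTER_CUBIC)
    C=np.zeros((500,A.shape[1]+B.shape[1],3),np.uint8);C[:A.shape[0],:A.shape[1]]=A;C[:B.shape[0],A.shape[1]:]=B;cv2.imwrite("pics/crop6.png",C)
```

```text
touch False
21.9333 [-0.66 -0.43 -0.66] [423.46  76.17 319.98]
316 172 8 5
295 205 20 6
ring (array([524.1 ,  51.91, 218.9 ]), np.float64(0.2944231694465705)) expected [529.24  52.85 183.  ]
```

View pics/crop6.png

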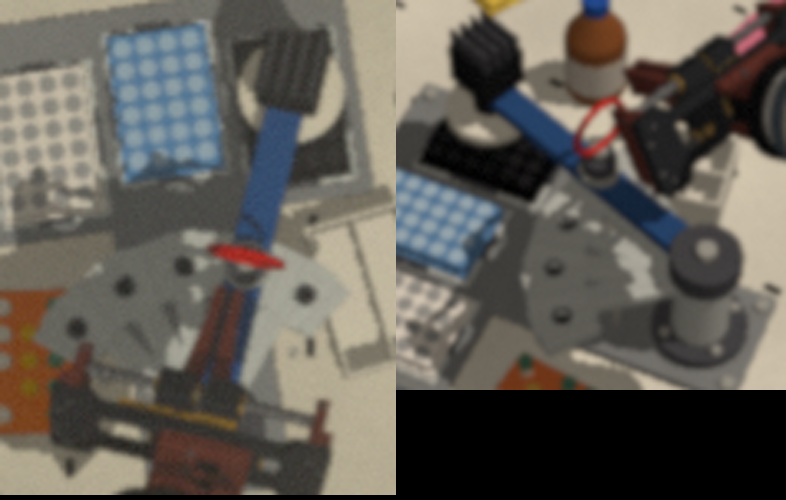

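The gripper is clear. In the side view the mask caught only part of the ring, whose full outline is about (574–622, 97–158) in the crop. I'll triangulate from that outline and hand in if it agrees with the contact probe.

Run:
```python
from h import *
r=tri((316.9,182.2),(304.5,207.5));print(r)
if abs(r[0][2]-183)<5: print(workorder.sign_off())
```

```text
(array([529.30320218,  53.2317712 , 184.41971054]), np.float64(2.6820922694697193))
the job is handed in; nothing more can be done
None
```

The arm is indexed one hole to the right, so the camera stands over the black plate, with the pin home, the gripper clear and the job handed in at about 22 s; no pass/fail verdict was returned.

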